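Turn the flat bar in the drilling jig and clamp it for the next pass

TASK

The aluminium flat bar standing on edge in the drilling jig at the front of the desk has had the holes in its edge drilled. Tip it over toward the open front of the jig so that it lies on its broad face with the scribed face (the one now turned to the clamp) up, and slide it home: undrilled long edge flush along the steel rail, right end against the end stop. Then press the black clamp handle all the way down so that the clamp foot holds the bar; do not let the bar drop off the jig, and leave the spanner, the screw box and the pliers beside it where they are.

Things in the scene. Friction and masses are not known exactly. Their poses are not given: they have to be found in the camera images.
- jig: plywood drilling jig fixed on the desk; origin at the centre of its underside, x away from its open front, y to its left, z up. Bed 180 (x) x 210 (y), top at z = 18. Steel rail on it: front face at x = -15, 12 wide, top at z = 30, y -77 to 101. Aluminium end stop at the right: face at y = -80, x -79 to -5, top at z = 38. The clamp stands behind the rail: x 12 to 68, y -5 to 45, plates up to z = 58
- bar: plain aluminium flat bar 150 x 50 x 15, 0.3 kg, standing on its long edge on the bed, just in front of the rail; origin at the middle of the edge it stands on; own x across the 15 mm thickness, to the scribed broad face (turned to the clamp at the start); own y along its length to the left; own z up the 50 mm width to the edge with two drilled holes
- foot_left (a point): point on the bar's undrilled edge (the one it stands on at first), middle of the thickness, 5 mm from the left end
- foot_right (a point): the same, 5 mm from the right end
- bar_end (a point): centre of the bar's right end face (15 x 50)
- drilled_edge (a point): middle of the bar's drilled long edge
- nest_corner (a point): fixed point of the jig at bed height where the rail's front face meets the plane of the end stop
- clamp_handle (a joint): clamp handle, rad: about 0 to 0.2 = raised, clamp open; grows as it is pressed down; 1.1 = fully down, level, pointing to the jig's back. Turns about the jig's y axis at x = 48, y = 20, z = 44. Stiff: stays where left (about 7 N at the grip). It drives the arm, which turns 1.2 times as far; the foot meets the flat bar just before the handle is fully down
- handle_grip (a point): middle of the upper side of the black handle's grip (74 long, 20 wide, 16 thick), 85 mm out from the handle's pivot and 18 mm above its pivot line when down
- clamp_arm: the clamp's steel arm, origin on its pivot (x = 30, y = 20, z = 50 of the jig), raised at the start
- clamp_foot (a point): centre of the underside of the black rubber foot (18 dia.) at the arm's end; when the clamp is down it stands at x = -33, y = 20 of the jig, 15 mm above the bed
- spanner: open-ended spanner 162 long, lying on the desk left of the jig: leave alone
- screw_box: small brown carton 66 x 95 x 43 behind the jig: leave alone
- pliers: red-handled pliers 178 long, farther left: leave alone

How it is judged:
At the end, for the whole second after the job is handed in: The bar lies flat on the bed (within 0.05 rad), scribed face up; both ends of its undrilled edge are within 2.5 mm of the rail and its right end within 2.5 mm of the end stop; the clamp handle is down (over 1.04 rad) and the foot presses on the bar with at least 2 N; the bar is at rest (angle between bar's own x axis and vertical below 0.05 rad and x of each of foot_left, foot_right in the frame of jig above -0.0175 m and y of bar_end in the frame of jig below -0.0775 m and x of drilled_edge in the frame of jig below -0.05 m and z of bar_end in the frame of jig below 0.0285 m and value of joint clamp_handle above 1.04 rad and contact force between clamp_arm and bar above 2 N and linear speed of bar below 0.01 m/s); the robot touches nothing.
It fails at once if the bar falls off the jig (height (world z) of any of foot_left, foot_right, drilled_edge below 0.012 m).
It fails at once if the spanner, screw box or pliers is moved by more than 15 mm (distance of any of spanner, screw_box, pliers from where it was at the start of the episode above 0.015 m).
It also fails if it takes over 64 s, if anything falls off the work surface, if the arm or the gripper's body presses on something with over 40 N, if the wrist force passes 120 N, or if a joint passes its speed limit or range.

ROBOT

A 6-joint arm with a two-finger parallel gripper is mounted at the origin on a cart in front of the work surface, level with it; the furniture and walls round the work are solid. World frame = base frame: x ahead of the robot, y to its left, z up, the work surface at z = 0. Lengths are in m, angles in rad, forces in N, time in s.
With the tool pointing down it reaches from about 0.35 to 0.925 m from the base axis. Payload 6.4 kg.
Tool frame: the origin (TCP) lies midway between the tips of the shut fingers; the grasp point (between the pads) lies 19 mm behind it; z points along the fingers, y is the line along which they close (so a half turn about z gives the same grasp; the last joint's range is limited). The gripper opens to 85 mm and grips with 20 to 120 N. Pads are 22 mm wide; open, the fingers measure 114 mm over their backs; the gripper's body (76 mm by 85 mm) begins 54 mm behind the grasp point. The pads swing forward as they close: fully open they stand 13 mm farther back than shut.
Start: joints at [1.004, 0.245, 1.558, -0, 1.339, -0.174], TCP at [0.249, 0.601, 0.231] pointing down, gripper open.
Joint ranges: [-3.13, 3.13], [-1.02, 2.26], [0.13, 2.54], [-0.95, 4.09], [0.21, 2.88], [-2.74, 2.74]. Speed limits (rad/s): [2.57, 2.57, 3.14, 3.14, 3.14, 3.14].

INTERFACE

Orientations are given as a unit quaternion [w, x, y, z].
In Python, from cell import sensors, get_image, finish_job gives the robot as it stands.
- The arm moves only by the tool arm_command, never from a script. Its argument "increments" is one flat list of numbers, 7 for each row, row after row: the shift along the tool's x, y, z normalised to -1 to 1, where 1 is 300 mm, then the turn, a rotation vector about the tool's x, y, z normalised to -1 to 1, where 1 is pi rad, then the opening, from 0 (shut) to 1 (fully open). In form: [x, y, z, rx, ry, rz, hand, x, y, z, rx, ry, rz, hand, ...]. A call has 1 to 8 rows; each row is the pose to reach, as a shift and turn from the pose commanded when the call began, along the tool's axes at that moment, turning the shorter way round; what a row does not reach only later rows make up. A row lasts 1/10 s, in which the tool goes at most 50 mm and 8.59 degrees, less where a joint would pass 70% of its speed; a pose out of reach is approached as far as the arm can. A call with a number of a shift or a turn outside -1 to 1 is refused whole. A call with a gripper value outside its range is refused whole. The fingers move at their own pace and stop on an object; the grip force is fixed at half the most. Time passes only in rows, so rows that repeat a pose let the fingers close. It gives the time, the measured TCP pose, the force, the opening and the grip force at its end, in the units of the state.
- sensors.observe(): the state, without advancing time (a new reading comes with each control period).
- get_image(name): name is "side" or "top" or "wrist"; returns a dict with "pixels" (480x640x3 uint8, blue, green, red), "z_map" (480x640 float32, m along the optical axis (not along the pixel's ray), 0 where there is no reading), "fx", "fy", "cx", "cy" (pixels), "position" and "rotation" of the camera in the world. Camera axes: x right, y down, z forward; pixel columns grow to the right and rows downward; lengths in m; the calibration is good to about 2 mm. The wrist camera is an equidistant fisheye: a pixel r from the principal point sees the ray r / f radians off the axis. A picture is of the moment at which its call begins.
- finish_job(): hands the job in; it is judged then, once.
The state is a dict: "t": time; "qpos": joint angles; "qd": joint speeds; "joint_efforts": joint torques, N m; "position": TCP position; "tcp_rot": TCP orientation; "ft_force": force on the tool from outside, world axes, zero at the start; "wrist_torque": the same for the moment, N m; "grip_width": opening from 0.0 (shut) to 1.0 (fully open); "grip_force": force on a finger pad.
Only numpy, scipy, OpenCV 4.12 (cv2) and the standard library are available. Lean on these libraries where they do the work, as an engineer would, in place of code of your own. Each camera call takes 0.05 s, during which the arm holds its last target. There are 200 camera calls.

## Working session

There is one attempt and no reset: what is moved stays moved. The work goes in short steps, Python scripts to look and compute and a tool call to move; the robot and the scene stay as the last step left them, time stands still between calls to the robot, and variables do not carry over. Pictures are saved under pics/ and viewed, at most 13 in all, crops included, and the job is handed in when it is done.

Besides the shell and the picture viewer there is one more tool, called after ">>>" as name(argument=value, ...), one argument or row to a line, values as JSON. arm_command: Moves the arm, as the interface text tells. Scaled input: -1 to 1 covers 300 mm each way for a shift and pi rad each way for a turn. Its arguments: {"type":"object","properties":{"increments":{"type":"array","items":{"type":"number"}}},"required":["increments"]}

```bash
ls; mkdir -p pics; python3 - <<'E'
from cell import sensors,get_image
import cv2,numpy as np
print(sensors.observe())
for n in("top","side"):
    g=get_image(n);cv2.imwrite(f"pics/{n}0.png",g["pixels"]);np.savez(f"pics/{n}0.npz",**g)
    print(n,g["fx"],g["fy"],g["cx"],g["cy"],g["position"],g["rotation"])
E
```

```text
pics
{'t': 0.0, 'qpos': array([ 1.00391692e+00,  2.45796424e-01,  1.55901561e+00,  1.30879869e-05,
        1.33868980e+00, -1.74085576e-01]), 'qd': array([ 0.00167899, -0.00153098, -0.00154243, -0.00108021, -0.00044963,
       -0.00014961]), 'joint_efforts': array([ 1.80995412e-03, -4.29496515e+01, -3.26138735e+01,  2.08094286e-05,
        5.13225503e-03, -2.40941411e-06]), 'position': array([0.24848181, 0.60003057, 0.23019075]), 'tcp_rot': array([-3.51558828e-04,  1.95138179e-01,  9.80775295e-01, -8.87518147e-04]), 'ft_force': array([-0.54073525,  0.03648499,  0.80288539]), 'wrist_torque': array([ 0.00498333, -0.00984463,  0.01475566]), 'grip_force': 0.0, 'grip_width': 0.9992667542118894}
top 547.3379243172019 547.3379243172019 325.37435232909974 236.6868479515911 [0.47226454 0.29402272 1.018249  ] [-0.04466983  0.70679035 -0.70241599  0.07116026]
side 445.8311461162605 445.8311461162605 315.6358823888622 242.07896362720126 [ 0.59131995 -0.44305366  0.55875515] [-0.47547148  0.87968656  0.00099833  0.00879942]
```

View pics/top0.png

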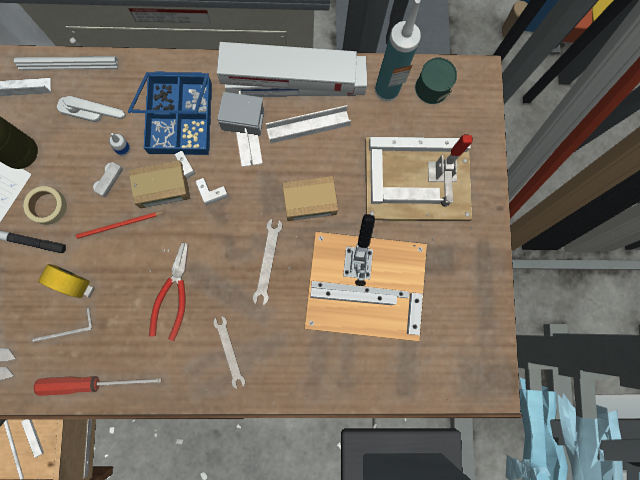

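View pics/side0.png

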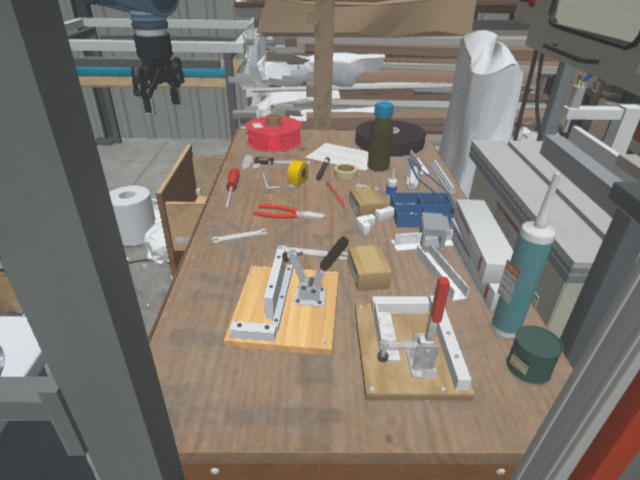

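The top view shows the jig plate with corners at about (316,233), (427,243), (420,340) and (306,328). The bar stands by the rail near (355,293), the end stop is at (415,313) and the black handle at (366,232). The side view shows the bar on edge at (277,285).

```bash
cat > h.py <<'E'
import numpy as np,cv2
from scipy.spatial.transform import Rotation as R
def rot(q): q=np.asarray(q,float); return R.from_quat([q[1],q[2],q[3],q[0]]) if q.shape==(4,) else R.from_matrix(q)
def cloud(g):
    z=g["z_map"]; v,u=np.mgrid[:480,:640]
    p=np.stack([(u-g["cx"])/g["fx"]*z,(v-g["cy"])/g["fy"]*z,z],-1)
    return p@rot(g["rotation"]).as_matrix().T+g["position"]
def onplane(g,uv,h):
    uv=np.atleast_2d(uv).astype(float)
    d=np.c_[(uv[:,0]-g["cx"])/g["fx"],(uv[:,1]-g["cy"])/g["fy"],np.ones(len(uv))]@rot(g["rotation"]).as_matrix().T
    return np.asarray(g["position"])+d*((h-g["position"][2])/d[:,2])[:,None]
E
python3 - <<'E'
from h import *
g=dict(np.load("pics/top0.npz"));P=cloud(g)
hsv=cv2.cvtColor(g["pixels"],cv2.COLOR_BGR2HSV)
print("colour bed",hsv[320,340],hsv[250,330],"table",hsv[360,300], "z bed",P[320,340],P[360,300])
# bed: height mask in ROI
roi=np.zeros((480,640),bool);roi[215:350,295:435]=1
m=(roi&(P[...,2]>0.010)&(P[...,2]<.2)).astype(np.uint8)
c=max(cv2.findContours(m,0,1)[0],key=cv2.contourArea)
mc=(roi&(hsv[...,1]>110)&(hsv[...,2]>190)).astype(np.uint8)
mc=cv2.morphologyEx(mc,cv2.MORPH_CLOSE,np.ones((3,3)))
for mm in(m,mc):
    c=max(cv2.findContours(mm,0,1)[0],key=cv2.contourArea); r=cv2.minAreaRect(c);b=cv2.boxPoints(r)
    w=onplane(g,b,.018);print(b.round(1).tolist(),w.round(4).tolist(),np.linalg.norm(np.diff(w,axis=0),axis=1))
t=roi&(abs(P[...,2]-.068)<.006)
n,l,s,_=cv2.connectedComponentsWithStats(t.astype(np.uint8))
for i in range(1,n):
    if s[i,4]>60:
        q=P[l==i];r=cv2.minAreaRect((q[:,:2]*1000).astype(np.float32));print(s[i],q.mean(0),r)
cv2.imwrite("pics/crop0.png",cv2.resize(g["pixels"][210:350,290:440],None,fx=4,fy=4,interpolation=cv2.INTER_CUBIC))
s=dict(np.load("pics/side0.npz"));cv2.imwrite("pics/crop1.png",cv2.resize(s["pixels"][225:360,220:360],None,fx=4,fy=4,interpolation=cv2.INTER_CUBIC))
E
```

```text
colour bed [ 16 119 225] [ 15 122 207] table [ 14  79 142] z bed [0.48540887 0.2296434  0.01713412] [ 0.4135176   0.30140458 -0.00056179]
[[304.0, 328.29998779296875], [318.0, 202.10000610351562], [434.3999938964844, 215.0], [420.3999938964844, 341.29998779296875]] [[0.4703, 0.2947, 0.018], [0.7035, 0.2707, 0.018], [0.6811, 0.0516, 0.018], [0.4479, 0.0841, 0.018]] [0.23437922 0.22026852 0.23551208]
[[304.3999938964844, 328.0], [315.20001220703125, 231.60000610351562], [428.6000061035156, 244.1999969482422], [417.8999938964844, 340.70001220703125]] [[0.4708, 0.2939, 0.018], [0.6474, 0.2757, 0.018], [0.6256, 0.0641, 0.018], [0.449, 0.0886, 0.018]] [0.17753234 0.21267888 0.17835974]
[311 288  86  16 757] [0.52689899 0.20959266 0.06746316] ((526.9945068359375, 209.39657592773438), (149.0977325439453, 15.206911087036133), 85.11774444580078)
```

View pics/crop0.png

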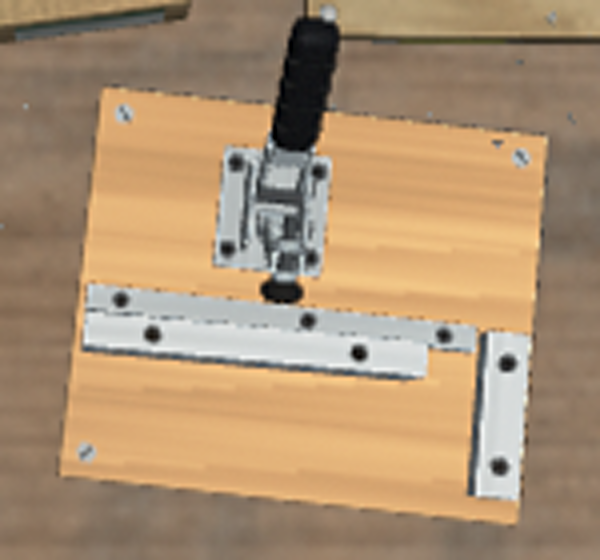

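View pics/crop1.png

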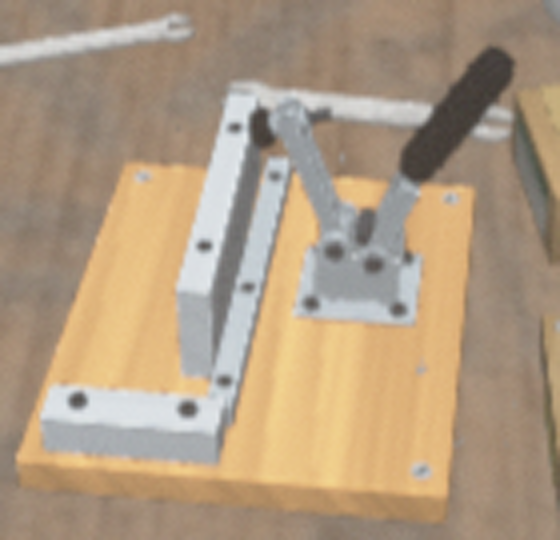

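The crops confirm it: the bar is about parallel to the rail and just in front of it, its right end is some 25–30 mm short of the end stop, and the raised clamp foot is just behind and above it. Next I measure the jig pose.

```bash
python3 - <<'E'
from h import *
g=dict(np.load("pics/top0.npz"));P=cloud(g)
c=np.array([[104,88],[547,135],[518,523],[62,475]])/4+[290,210]-.4
w=onplane(g,c,.018)[:,:2]   # BL(+90,+105) BR(+90,-105) FR(-90,-105) FL
m=np.array([[90,105],[90,-105],[-90,-105],[-90,105]])/1000.
U,S,Vt=np.linalg.svd((m).T@(w-w.mean(0)));Rm=(U@Vt).T;t=w.mean(0)
print("jig",t,"yaw",np.degrees(np.arctan2(Rm[1,0],Rm[0,0])),"res mm",((m@Rm.T+t-w)*1000).round(1).tolist())
J=P.copy();J[...,:2]=(P[...,:2]-t)@Rm
J*=1000
roi=(abs(J[...,0])<100)&(abs(J[...,1])<108)
def box(lo,hi,extra=True):
    k=roi&(J[...,2]>lo)&(J[...,2]<hi)&extra;q=J[k];print(lo,hi,k.sum(),np.percentile(q,[1,50,99],axis=0).round(1).tolist());return q
box(62,75,J[...,0]<0); 
box(34,42,(J[...,1]<-75)&(J[...,0]<0)); box(26,33,J[...,0]<5)
q=box(62,75,(J[...,0]<-12));L=q[q[:,1]>60][:,0].mean(),q[q[:,1]<-10][:,0].mean();print("bar x left/right",L)
box(75,200,J[...,0]<20);box(75,200,J[...,0]>20)
s=dict(np.load("pics/side0.npz"));Q=cloud(s);Js=Q.copy();Js[...,:2]=(Q[...,:2]-t)@Rm;Js*=1000
k=(abs(Js[...,0]+10)<40)&(abs(Js[...,1]-20)<25)&(Js[...,2]>76)&(Js[...,2]<150);print("side clamp",np.percentile(Js[k],[0,1,50,99,100],axis=0).round(1).tolist())
k=(Js[...,0]<-5)&(Js[...,0]>-45)&(abs(Js[...,1]-20)<100)&(abs(Js[...,2]-68)<3);print("side bar top",np.percentile(Js[k],[1,50,99],axis=0).round(1).tolist())
k=(Js[...,0]>-5)&(Js[...,0]<160)&(abs(Js[...,1]-20)<30)&(Js[...,2]>100);print("side handle top",np.percentile(Js[k],[1,50,99],axis=0).round(1).tolist())
np.savez("jig.npz",t=t,R=Rm)
E
```

```text
jig [0.54859304 0.1805778 ] yaw -5.718087679285629 res mm [[1.2, 1.3], [0.5, -1.2], [-0.9, -1.4], [-0.8, 1.3]]
62 75 757 [[-32.4, -46.8, 63.1], [-24.5, 27.0, 67.5], [-16.5, 99.8, 71.2]]
34 42 449 [[-78.3, -98.9, 34.3], [-42.8, -88.7, 37.6], [-6.1, -79.0, 41.6]]
26 33 630 [[-67.2, -81.0, 26.2], [-9.0, 11.2, 29.5], [-2.8, 99.7, 32.8]]
62 75 757 [[-32.4, -46.8, 63.1], [-24.5, 27.0, 67.5], [-16.5, 99.8, 71.2]]
bar x left/right (np.float64(-25.250191152511498), np.float64(-23.670709934985137))
75 200 156 [[-8.7, 12.8, 88.2], [4.5, 21.3, 111.7], [19.1, 29.0, 119.1]]
75 200 450 [[21.2, 10.8, 76.0], [75.2, 21.3, 120.6], [99.0, 30.4, 152.9]]
side clamp [[-6.5, 11.1, 76.1], [-6.1, 11.3, 77.3], [14.6, 15.0, 106.9], [27.0, 27.6, 118.6], [28.4, 28.5, 120.4]]
side bar top [[-30.3, -49.2, 65.4], [-22.3, 14.3, 67.6], [-14.3, 98.8, 69.6]]
side handle top [[-4.1, 9.0, 100.9], [78.7, 13.2, 117.5], [105.3, 27.3, 151.9]]
```

```bash
cat >> h.py <<'E'
from cell import sensors
_j=np.load("jig.npz"); JT,JR=_j["t"],_j["R"]; JY=np.arctan2(JR[1,0],JR[0,0])
def now():
    s=sensors.observe(); p=s["position"]; r=rot(s["tcp_rot"]); q=np.r_[(p[:2]-JT)@JR,p[2]]*1000
    rj=R.from_euler("z",-JY)*r; ax=rj.as_matrix()
    print("t",round(s["t"],2),"jig mm",q.round(1),"zdir",ax[:,2].round(3),"ydir",ax[:,1].round(3),"F",s["ft_force"].round(1),"w",round(s["grip_width"],3),"gf",round(s["grip_force"],1))
    return p,r
def go(x,y,z,tilt=0,yaw=0):
    "tilt deg: tool body leans toward jig -x; prints one row's shift and turn from the present pose"
    p,r=now(); T=np.r_[JR@[x/1000,y/1000]+JT,z/1000]
    B=R.from_matrix(np.array([[0,1,0],[1,0,0],[0,0,-1.]]))   # columns: tool x=jig y, y=jig x, z=down
    G=R.from_euler("z",JY)*R.from_euler("z",yaw,degrees=True)*R.from_euler("y",tilt*TS,degrees=True)*B
    d=r.inv().apply(T-p)/.3; v=(r.inv()*G).as_rotvec()/np.pi
    print((x,y,z,tilt,yaw),"inc",d.round(4).tolist(),v.round(4).tolist())
TS=-1
E
python3 -c "
from h import *
go(-24.5,70,140); go(-24.5,70,110)"
```

```text
t 0.1 jig mm [-340.4  387.5  230.3] zdir [-0.001 -0.002 -1.   ] ydir [ 0.289  0.957 -0.002] F [ 0.2 -0.3  0.6] w 1.003 gf 0.0
(-24.5, 70, 140, 0, 0) inc [-1.3138, -0.7086, 0.3018] [-0.0005, 0.0003, 0.4067]
t 0.1 jig mm [-340.4  387.5  230.3] zdir [-0.001 -0.002 -1.   ] ydir [ 0.289  0.957 -0.002] F [ 0.2 -0.3  0.6] w 1.003 gf 0.0
(-24.5, 70, 110, 0, 0) inc [-1.3138, -0.7084, 0.4018] [-0.0005, 0.0003, 0.4067]
```

>>> arm_command(
  increments=[-0.9,-0.48,0,0,0,0.4067,0.5,-0.9,-0.48,0,0,0,0.4067,0.5,-0.9,-0.48,0,0,0,0.4067,0.5,-0.9,-0.48,0,0,0,0.4067,0.5,-0.9,-0.48,0,0,0,0.4067,0.5,-0.9,-0.48,0,0,0,0.4067,0.5,-0.9,-0.48,0,0,0,0.4067,0.5,-0.9,-0.48,0,0,0,0.4067,0.5],
)

```text
t: 0.9
position: [0.4442, 0.3622, 0.2308]
tcp_rot: [-0.0, 0.718, 0.696, -0.0]
ft_force: [-0.5, -0.5, 0.3]
grip_width: 0.498
grip_force: 0.0
```

```bash
python3 -c "
from h import *
go(-24.5,70,90)"
```

```text
t 0.9 jig mm [-121.9  170.4  230.8] zdir [-0.001 -0.001 -1.   ] ydir [ 0.998  0.068 -0.001] F [-0.5 -0.5  0.3] w 0.498 gf 0.0
(-24.5, 70, 90, 0, 0) inc [-0.3556, 0.3016, 0.4693] [-0.0002, 0.0002, 0.0216]
```

>>> arm_command(
  increments=[-0.3556,0.3016,0.3,0,0,0.0216,0.5,-0.3556,0.3016,0.4693,0,0,0.0216,0.5,-0.3556,0.3016,0.4693,0,0,0.0216,0.5,-0.3556,0.3016,0.4693,0,0,0.0216,0.5,-0.3556,0.3016,0.4693,0,0,0.0216,0.5,-0.3556,0.3016,0.4693,0,0,0.0216,0.5,-0.3556,0.3016,0.4693,0,0,0.0216,0.5],
)

```text
t: 1.6
position: [0.5318, 0.2564, 0.0919]
tcp_rot: [0.0, 0.738, 0.675, 0.001]
ft_force: [0.5, 0.3, 0.8]
grip_width: 0.499
grip_force: 0.0
```

```bash
python3 - <<'E'
from h import *
from cell import get_image
go(-25,70,49)
g=get_image("wrist");cv2.imwrite("pics/w1.png",g["pixels"])
E
```

```text
t 1.6 jig mm [-24.3  73.7  91.9] zdir [ 0.002  0.001 -1.   ] ydir [1.    0.011 0.002] F [0.5 0.3 0.8] w 0.499 gf 0.0
(-25, 70, 49, 0, 0) inc [-0.0125, -0.0027, 0.143] [0.0007, -0.0003, 0.0034]
```

View pics/w1.png

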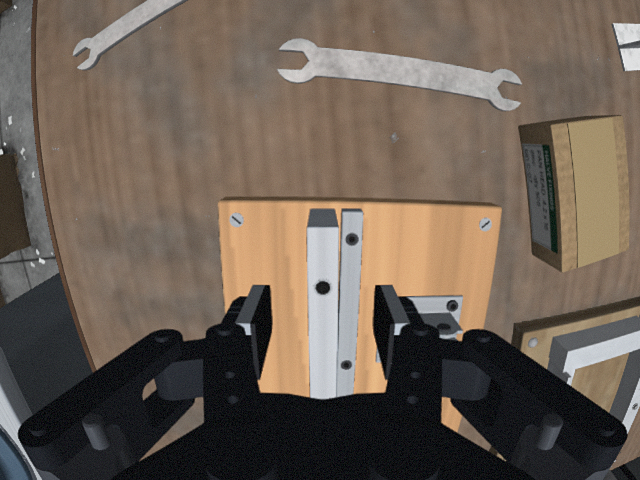

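The wrist view shows the fingers at about (262,325) and (385,325), straddling the bar at (322,300). I'll go down and grip.

>>> arm_command(
  increments=[-0.0125,-0.0027,0.07,0,0,0.0034,0.5,-0.0125,-0.0027,0.143,0,0,0.0034,0.5,-0.0125,-0.0027,0.143,0,0,0.0034,0.5,-0.0125,-0.0027,0.143,0,0,0.0034,0,-0.0125,-0.0027,0.143,0,0,0.0034,0,-0.0125,-0.0027,0.143,0,0,0.0034,0,-0.0125,-0.0027,0.143,0,0,0.0034,0,-0.0125,-0.0027,0.143,0,0,0.0034,0],
)

```text
t: 2.45
position: [0.5317, 0.2526, 0.0498]
tcp_rot: [0.001, 0.742, 0.671, 0.002]
ft_force: [0.0, 1.1, 6.9]
grip_width: 0.159
grip_force: 61.0
```

```bash
python3 - <<'E'
from h import *
# pivot: front lower edge of bar at (-32.5,18), lifted 1 mm; TCP 30 up, 7.5 behind front face
for a in (10,20,30,40,48,55):
    t=np.radians(a); px,pz=-32,19.5
    s,h=31,7.5
    go(px-s*np.sin(t)+h*np.cos(t),70,pz+s*np.cos(t)+h*np.sin(t),a)
E
```

```text
t 2.45 jig mm [-24.   70.   49.8] zdir [ 0.003  0.002 -1.   ] ydir [ 1.    -0.001  0.003] F [0.  1.1 6.9] w 0.159 gf 61.0
(np.float64(-29.99703536008328), 70, np.float64(51.33140167588043), 10, 0) inc [-0.0, -0.02, -0.0051] [-0.0544, -0.0006, -0.0003]
t 2.45 jig mm [-24.   70.   49.8] zdir [ 0.003  0.002 -1.   ] ydir [ 1.    -0.001  0.003] F [0.  1.1 6.9] w 0.159 gf 61.0
(np.float64(-35.55492978720142), 70, np.float64(51.19562231930568), 20, 0) inc [-0.0, -0.0385, -0.0047] [-0.11, -0.0006, -0.0003]
t 2.45 jig mm [-24.   70.   49.8] zdir [ 0.003  0.002 -1.   ] ydir [ 1.    -0.001  0.003] F [0.  1.1 6.9] w 0.159 gf 61.0
(np.float64(-41.00480947161671), 70, np.float64(50.0967875173176), 30, 0) inc [-0.0001, -0.0567, -0.0011] [-0.1656, -0.0005, -0.0004]
t 2.45 jig mm [-24.   70.   49.8] zdir [ 0.003  0.002 -1.   ] ydir [ 1.    -0.001  0.003] F [0.  1.1 6.9] w 0.159 gf 61.0
(np.float64(-46.18108257689038), 70, np.float64(48.068284809337364), 40, 0) inc [-0.0001, -0.074, 0.0056] [-0.2211, -0.0005, -0.0004]
t 2.45 jig mm [-24.   70.   49.8] zdir [ 0.003  0.002 -1.   ] ydir [ 1.    -0.001  0.003] F [0.  1.1 6.9] w 0.159 gf 61.0
(np.float64(-50.01901004210779), 70, np.float64(45.81663498820506), 48, 0) inc [-0.0001, -0.0868, 0.0131] [-0.2656, -0.0005, -0.0005]
t 2.45 jig mm [-24.   70.   49.8] zdir [ 0.003  0.002 -1.   ] ydir [ 1.    -0.001  0.003] F [0.  1.1 6.9] w 0.159 gf 61.0
(np.float64(-53.0918901003259), 70, np.float64(43.42450985904986), 55, 0) inc [-0.0001, -0.0971, 0.021] [-0.3044, -0.0005, -0.0005]
```

```bash
python3 - <<'E' | grep inc
from h import *
for a in range(7,57,7):
    t=np.radians(a); px,pz=-31.5,19.5
    go(px-31*np.sin(t)+7.5*np.cos(t),70,pz+31*np.cos(t)+7.5*np.sin(t),a)
E
```

```text
(np.float64(-27.83385350824966), 70, np.float64(51.182950776419595), 7, 0) inc [-0.0, -0.0128, -0.0045] [-0.0378, -0.0006, -0.0003]
(np.float64(-31.72236081651972), 70, np.float64(51.3935817315534), 14, 0) inc [-0.0, -0.0257, -0.0053] [-0.0767, -0.0006, -0.0003]
(np.float64(-35.60755323717529), 70, np.float64(51.128752843003), 21, 0) inc [-0.0, -0.0387, -0.0044] [-0.1156, -0.0006, -0.0003]
(np.float64(-39.43151149992066), 70, np.float64(50.39241209952092), 28, 0) inc [-0.0001, -0.0515, -0.002] [-0.1544, -0.0006, -0.0004]
(np.float64(-43.13722919471499), 70, np.float64(49.19553664559159), 35, 0) inc [-0.0001, -0.0638, 0.0019] [-0.1933, -0.0005, -0.0004]
(np.float64(-46.66946260604414), 70, np.float64(47.555969137490656), 42, 0) inc [-0.0001, -0.0756, 0.0073] [-0.2322, -0.0005, -0.0004]
(np.float64(-49.97555426947712), 70, np.float64(45.49815175037651), 49, 0) inc [-0.0001, -0.0867, 0.0142] [-0.2711, -0.0005, -0.0005]
(np.float64(-53.006217973175694), 70, np.float64(43.052761801755956), 56, 0) inc [-0.0001, -0.0968, 0.0223] [-0.31, -0.0005, -0.0005]
```

>>> arm_command(
  increments=[0,0,-0.005,0,0,0,0,0,-0.0128,-0.005,-0.0378,0,0,0,0,-0.0257,-0.0053,-0.0767,0,0,0,0,-0.0387,-0.0044,-0.1156,0,0,0,0,-0.0515,-0.002,-0.1544,0,0,0,0,-0.0515,-0.002,-0.1544,0,0,0,0,-0.0515,-0.002,-0.1544,0,0,0],
)

```text
t: 3.15
position: [0.5147, 0.2542, 0.0494]
tcp_rot: [0.178, 0.72, 0.651, 0.162]
ft_force: [-5.3, 3.0, 6.9]
grip_width: 0.163
grip_force: 61.5
```

```bash
python3 - <<'E' | grep -v "^t"
from h import *
from cell import get_image
for a in (35,42,49,55):
    t=np.radians(a); px,pz=-31.5,19.5
    go(px-31*np.sin(t)+7.5*np.cos(t),70,pz+31*np.cos(t)+7.5*np.sin(t),a)
go(px+6-31*np.sin(t)+7.5*np.cos(t),44,pz+31*np.cos(t)+7.5*np.sin(t),a)
g=get_image("side");P=cloud(g);cv2.imwrite("pics/s2.png",cv2.resize(g["pixels"][200:380,180:380],None,fx=3,fy=3))
E
```

```text
(np.float64(-43.13722919471499), 70, np.float64(49.19553664559159), 35, 0) inc [0.0005, -0.0063, -0.0027] [-0.0396, -0.0003, -0.0001]
(np.float64(-46.66946260604414), 70, np.float64(47.555969137490656), 42, 0) inc [0.0005, -0.0193, -0.0034] [-0.0785, -0.0003, -0.0001]
(np.float64(-49.97555426947712), 70, np.float64(45.49815175037651), 49, 0) inc [0.0005, -0.0322, -0.0025] [-0.1174, -0.0003, -0.0001]
(np.float64(-52.5918901003259), 70, np.float64(43.42450985904986), 55, 0) inc [0.0005, -0.0432, -0.0004] [-0.1507, -0.0003, -0.0001]
(np.float64(-46.5918901003259), 44, np.float64(43.42450985904986), 55, 0) inc [-0.0862, -0.0255, 0.0088] [-0.1507, -0.0003, -0.0001]
```

View pics/s2.png

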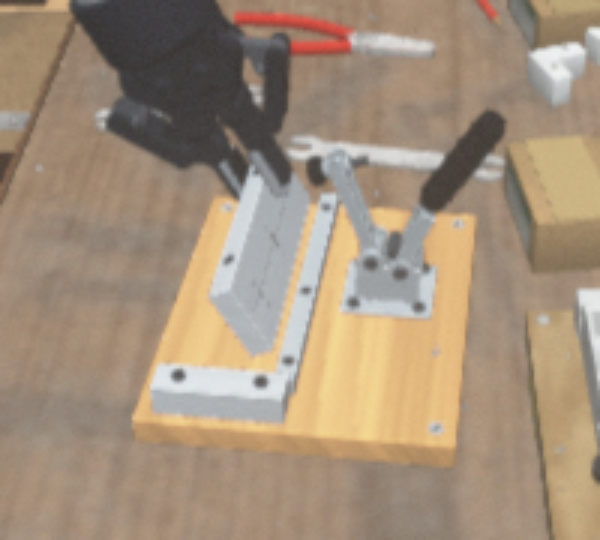

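The crop shows the bar tilted about 28°, held at its left end near (270,175), with the scribed face turning up. I'll continue tilting, then shift it to the right.

>>> arm_command(
  increments=[0,-0.0063,-0.0035,-0.0396,0,0,0,0,-0.0193,-0.004,-0.0785,0,0,0,0,-0.0322,-0.003,-0.1174,0,0,0,0,-0.0432,-0.0012,-0.1507,0,0,0,-0.03,-0.035,0.004,-0.1507,0,0,0,-0.06,-0.03,0.007,-0.1507,0,0,0,-0.0862,-0.0255,0.0088,-0.1507,0,0,0,-0.0862,-0.0255,0.0088,-0.1507,0,0,0],
)

```text
t: 4.0
position: [0.4898, 0.1683, 0.151]
tcp_rot: [0.301, 0.665, 0.614, 0.299]
ft_force: [-0.0, -0.3, -3.1]
grip_width: 0.159
grip_force: 60.0
```

```bash
cat >> h.py <<'E'
def cl(name):
    from cell import get_image
    g=get_image(name);P=cloud(g);J=P.copy();J[...,:2]=(P[...,:2]-JT)@JR;J[...,2]=P[...,2];return g,J*1000
E
python3 - <<'E'
from h import *
now()
g,J=cl("side");cv2.imwrite("pics/s3.png",cv2.resize(g["pixels"][200:380,180:380],None,fx=3,fy=3))
E
```

```text
t 4.0 jig mm [-57.3 -18.1 151. ] zdir [ 0.767  0.044 -0.64 ] ydir [0.64  0.    0.768] F [-0.  -0.3 -3.1] w 0.159 gf 60.0
```

View pics/s3.png

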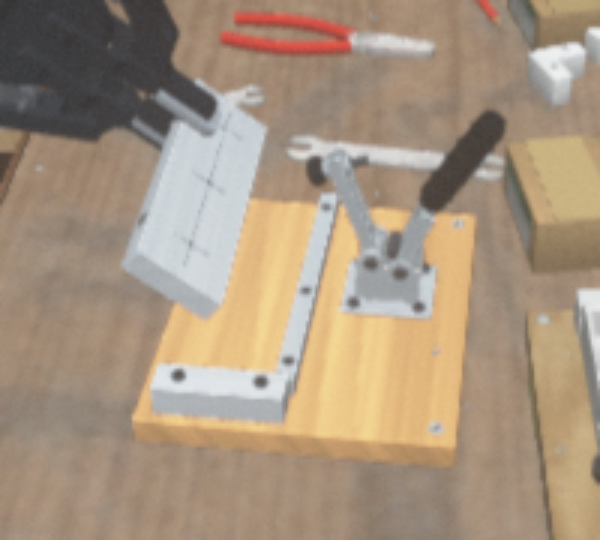

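The bar is still held and now tilted about 50°, but the tool has risen to z 151 and moved to jig y -18, which I did not command. I'll check the joints.

```bash
python3 - <<'E'
from h import *
s=sensors.observe();print(s["qpos"].round(3),s["qd"].round(3),s["joint_efforts"].round(1))
for y in(44,-18): go(-46.6,y,60,50);go(-46.6,y,43.4,50)
E
```

```text
[ 0.206 -0.289  2.429 -0.945  0.237  1.129] [ 0.027  0.056 -0.032  0.001 -0.007  0.037] [ -0.4 -19.3 -32.7  -0.7  -1.3  -0.2]
t 4.05 jig mm [-57.9 -18.8 150.9] zdir [ 0.767  0.043 -0.64 ] ydir [0.64  0.    0.768] F [-0.6 -0.3 -3.8] w 0.159 gf 60.0
(-46.6, 44, 60, 50, 0) inc [0.1995, -0.2087, 0.2316] [0.001, -0.0136, 0.0001]
t 4.05 jig mm [-57.9 -18.8 150.9] zdir [ 0.767  0.043 -0.64 ] ydir [0.64  0.    0.768] F [-0.6 -0.3 -3.8] w 0.159 gf 60.0
(-46.6, 44, 43.4, 50, 0) inc [0.198, -0.2512, 0.267] [0.001, -0.0136, 0.0001]
t 4.05 jig mm [-57.9 -18.8 150.9] zdir [ 0.767  0.043 -0.64 ] ydir [0.64  0.    0.768] F [-0.6 -0.3 -3.8] w 0.159 gf 60.0
(-46.6, -18, 60, 50, 0) inc [-0.007, -0.2087, 0.2228] [0.001, -0.0136, 0.0001]
t 4.05 jig mm [-57.9 -18.8 150.9] zdir [ 0.767  0.043 -0.64 ] ydir [0.64  0.    0.768] F [-0.6 -0.3 -3.8] w 0.159 gf 60.0
(-46.6, -18, 43.4, 50, 0) inc [-0.0085, -0.2512, 0.2582] [0.001, -0.0136, 0.0001]
```

J4 and J5 are at their range limits, so a tilt that steep is not reachable this close in. Instead I'll go back to a 30° tilt, set the bar's edge down by the rail, and lower the bar leaning on the front finger.

```bash
python3 - <<'E'
from h import *
go(-50,30,150,30);go(-40,43,100,30)
E
```

```text
t 4.05 jig mm [-57.9 -18.8 150.9] zdir [ 0.767  0.043 -0.64 ] ydir [0.64  0.    0.768] F [-0.6 -0.3 -3.8] w 0.159 gf 60.0
(-50, 30, 150, 30, 0) inc [0.1614, 0.0145, 0.029] [0.1121, -0.0134, 0.0024]
t 4.05 jig mm [-57.9 -18.8 150.9] zdir [ 0.767  0.043 -0.64 ] ydir [0.64  0.    0.768] F [-0.6 -0.3 -3.8] w 0.159 gf 60.0
(-40, 43, 100, 30, 0) inc [0.1991, -0.0922, 0.163] [0.1121, -0.0134, 0.0024]
```

>>> arm_command(
  increments=[0,0,0,0.05,-0.01,0,0,0,0,0,0.1,-0.0134,0.0024,0,0,0,0,0.1121,-0.0134,0.0024,0,0,0,0,0.1121,-0.0134,0.0024,0,0,0,0,0.1121,-0.0134,0.0024,0],
)

```text
t: 4.55
position: [0.4921, 0.17, 0.1522]
tcp_rot: [0.191, 0.715, 0.649, 0.175]
ft_force: [0.5, 0.3, -3.7]
grip_width: 0.162
grip_force: 60.0
```

```bash
python3 - <<'E'
from h import *
print(sensors.observe()["qpos"].round(2))
go(-45,43,110,30);go(-40,43,70,30)
E
```

```text
[ 0.18 -0.21  2.24 -0.24  0.62  0.44]
t 4.55 jig mm [-55.2 -16.1 152.2] zdir [ 0.501  0.003 -0.866] ydir [0.866 0.002 0.501] F [ 0.5  0.3 -3.7] w 0.162 gf 60.0
(-45, 43, 110, 30, 0) inc [0.1967, -0.0407, 0.1394] [0.0002, -0.0011, 0.0006]
t 4.55 jig mm [-55.2 -16.1 152.2] zdir [ 0.501  0.003 -0.866] ydir [0.866 0.002 0.501] F [ 0.5  0.3 -3.7] w 0.162 gf 60.0
(-40, 43, 70, 30, 0) inc [0.1964, -0.093, 0.2632] [0.0002, -0.0011, 0.0006]
```

>>> arm_command(
  increments=[0.1,-0.02,0.07,0,0,0,0,0.1967,-0.0407,0.1394,0,0,0,0,0.1967,-0.0407,0.1394,0,0,0,0,0.1964,-0.093,0.2632,0,0,0,0,0.1964,-0.093,0.2632,0,0,0,0,0.1964,-0.093,0.2632,0,0,0,0],
)

```text
t: 5.15
position: [0.5107, 0.2267, 0.0683]
tcp_rot: [0.191, 0.715, 0.65, 0.174]
ft_force: [0.2, 0.5, -3.8]
grip_width: 0.155
grip_force: 60.0
```

```bash
python3 - <<'E'
from h import *
print(sensors.observe()["qpos"].round(2))
go(-40,43,50,30)
g,J=cl("top")
k=(J[...,2]>36)&(J[...,1]>-78)&(J[...,1]<15)&(J[...,0]<-14)&(J[...,0]>-90)&(J[...,2]<110)
q=J[k];print(k.sum(),np.percentile(q,[1,50,99],axis=0).round(1).tolist())
c,*_=np.linalg.lstsq(np.c_[q[:,:2],np.ones(len(q))],q[:,2],rcond=None);print("z=ax+by+c",c.round(3))
g,J=cl("side");k=(J[...,2]>22)&(J[...,1]>-85)&(J[...,1]<15)&(J[...,0]<-15)&(J[...,0]>-90)&(J[...,2]<110)&~((J[...,1]<-77)&(J[...,2]<42));q=J[k]
print(np.percentile(q,[.5,50,99.5],axis=0).round(1).tolist()); print("lowest right", q[q[:,1]<-60][:,2].min() if (q[:,1]<-60).any() else None)
cv2.imwrite("pics/s4.png",cv2.resize(g["pixels"][200:380,180:380],None,fx=3,fy=3))
E
```

```text
[ 0.3   0.08  2.16 -0.45  0.46  0.76]
t 5.15 jig mm [-42.3  42.1  68.3] zdir [ 0.499  0.002 -0.867] ydir [0.867 0.004 0.499] F [ 0.2  0.5 -3.8] w 0.155 gf 60.0
(-40, 43, 50, 30, 0) inc [0.0028, -0.0238, 0.0568] [-0.0005, -0.0007, 0.0011]
1083 [[-57.6, -75.4, 44.4], [-40.7, -30.5, 78.8], [-21.0, 13.9, 89.1]]
z=ax+by+c [-1.0910e+00 -8.0000e-03  2.9023e+01]
[[-54.6, -77.3, 43.8], [-34.1, -43.8, 72.3], [-17.3, 14.2, 89.6]]
lowest right 41.03084077230079
```

View pics/s4.png

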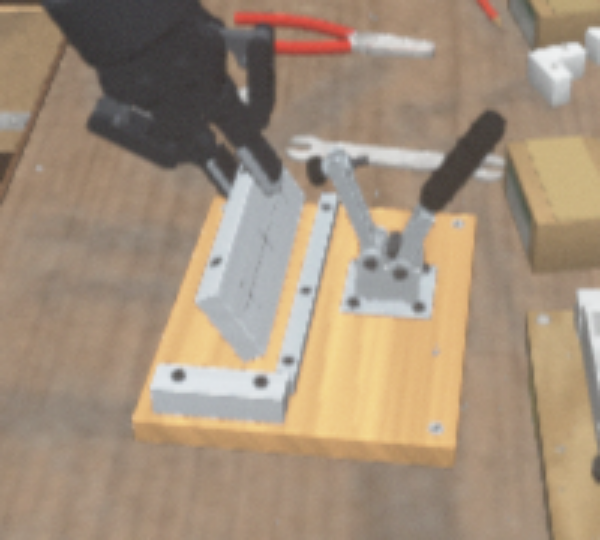

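The bar is level, its right end is at about y -77, and its lower edge is clear of the rail. I'll lower it until it touches, then open slightly.

>>> arm_command(
  increments=[0,-0.012,0.028,0,0,0,0,0,-0.0238,0.0568,0,0,0,0,0,-0.0238,0.0568,0,0,0,0,0,-0.0238,0.0568,0,0,0,0.15,0,-0.0238,0.0568,0,0,0,0.3,0,-0.0238,0.0568,0,0,0,0.3,0,-0.0238,0.0568,0,0,0,0.3],
)

```text
t: 5.95
position: [0.5152, 0.2274, 0.0521]
tcp_rot: [0.192, 0.715, 0.649, 0.176]
ft_force: [-0.8, -0.4, 0.2]
grip_width: 0.297
grip_force: 0.3
```

```bash
python3 - <<'E'
from h import *
print(sensors.observe()["qpos"].round(2))
go(-55,43,42,30);go(-70,43,36,30);go(-90,43,30,30);go(-110,43,30,30);go(-70,43,36,15);go(-95,43,30,10)
g,J=cl("side");k=(J[...,2]>22)&(J[...,1]>-85)&(J[...,1]<15)&(J[...,0]<-15)&(J[...,0]>-95)&(J[...,2]<110)&~((J[...,1]<-77)&(J[...,2]<42));q=J[k]
print(np.percentile(q,[.5,50,99.5],axis=0).round(1).tolist())
E
```

```text
[ 0.3   0.12  2.15 -0.49  0.42  0.81]
t 5.95 jig mm [-37.9  43.2  52.1] zdir [ 0.503  0.004 -0.865] ydir [0.865 0.003 0.503] F [-0.8 -0.4  0.2] w 0.297 gf 0.3
(-55, 43, 42, 30, 0) inc [-0.0006, -0.0663, 0.0006] [0.0009, -0.0013, 0.0009]
t 5.95 jig mm [-37.9  43.2  52.1] zdir [ 0.503  0.004 -0.865] ydir [0.865 0.003 0.503] F [-0.8 -0.4  0.2] w 0.297 gf 0.3
(-70, 43, 36, 30, 0) inc [-0.0004, -0.1196, -0.0073] [0.0009, -0.0013, 0.0009]
t 5.95 jig mm [-37.9  43.2  52.1] zdir [ 0.503  0.004 -0.865] ydir [0.865 0.003 0.503] F [-0.8 -0.4  0.2] w 0.297 gf 0.3
(-90, 43, 30, 30, 0) inc [-0.0001, -0.1873, -0.0235] [0.0009, -0.0013, 0.0009]
t 5.95 jig mm [-37.9  43.2  52.1] zdir [ 0.503  0.004 -0.865] ydir [0.865 0.003 0.503] F [-0.8 -0.4  0.2] w 0.297 gf 0.3
(-110, 43, 30, 30, 0) inc [0.0002, -0.2449, -0.057] [0.0009, -0.0013, 0.0009]
t 5.95 jig mm [-37.9  43.2  52.1] zdir [ 0.503  0.004 -0.865] ydir [0.865 0.003 0.503] F [-0.8 -0.4  0.2] w 0.297 gf 0.3
(-70, 43, 36, 15, 0) inc [-0.0004, -0.1196, -0.0073] [0.0843, -0.0012, 0.0011]
t 5.95 jig mm [-37.9  43.2  52.1] zdir [ 0.503  0.004 -0.865] ydir [0.865 0.003 0.503] F [-0.8 -0.4  0.2] w 0.297 gf 0.3
(-95, 43, 30, 10, 0) inc [-0.0001, -0.2017, -0.0319] [0.1121, -0.0012, 0.0011]
[[-55.2, -76.8, 26.1], [-34.5, -39.4, 51.4], [-15.9, 14.4, 67.6]]
```

```bash
python3 - <<'E' |grep inc
from h import *
go(-46,43,46,28);go(-53,43,42,25);go(-60,43,37,20);go(-64,43,34,18);go(-90,43,42,15)
E
```

```text
(-46, 43, 46, 28, 0) inc [-0.0007, -0.0331, 0.0039] [0.012, -0.0013, 0.0009]
(-53, 43, 42, 25, 0) inc [-0.0006, -0.06, 0.0037] [0.0286, -0.0013, 0.0009]
(-60, 43, 37, 20, 0) inc [-0.0005, -0.0885, 0.0064] [0.0564, -0.0012, 0.001]
(-64, 43, 34, 18, 0) inc [-0.0005, -0.1051, 0.0084] [0.0675, -0.0012, 0.001]
(-90, 43, 42, 15, 0) inc [-0.0, -0.1666, -0.0582] [0.0842, -0.0012, 0.0011]
```

>>> arm_command(
  increments=[0,-0.0331,0.0039,0.012,0,0,0.33,0,-0.0465,0.0038,0.02,0,0,0.37,0,-0.06,0.0037,0.0286,0,0,0.4,0,-0.075,0.005,0.0425,0,0,0.4,0,-0.0885,0.0064,0.0564,0,0,0.4,0,-0.1051,0.0084,0.0675,0,0,0.4,0,-0.1051,0.0084,0.0675,0,0,0.4],
)

```text
t: 6.7
position: [0.4896, 0.2297, 0.0339]
tcp_rot: [0.115, 0.731, 0.664, 0.106]
ft_force: [0.0, -0.5, -0.3]
grip_width: 0.402
grip_force: 0.0
```

```bash
python3 - <<'E'
from h import *
go(-90,43,42,15);go(-95,43,70,5)
for n in("side","top"):
    g,J=cl(n);k=(J[...,2]>21)&(J[...,1]>-78)&(J[...,1]<5)&(J[...,0]<-16.5)&(J[...,0]>-110)&(J[...,2]<110);q=J[k]
    print(np.percentile(q,[.5,50,99.5],axis=0).round(1).tolist())
E
```

```text
t 6.7 jig mm [-63.6  43.   33.9] zdir [ 0.309  0.003 -0.951] ydir [0.951 0.003 0.309] F [ 0.  -0.5 -0.3] w 0.402 gf 0.0
(-90, 43, 42, 15, 0) inc [0.0003, -0.0753, -0.0527] [0.0167, -0.001, 0.001]
t 6.7 jig mm [-63.6  43.   33.9] zdir [ 0.309  0.003 -0.951] ydir [0.951 0.003 0.309] F [ 0.  -0.5 -0.3] w 0.402 gf 0.0
(-95, 43, 70, 5, 0) inc [0.0005, -0.0622, -0.1466] [0.0723, -0.0009, 0.0011]
[[-76.6, -74.3, 22.5], [-50.5, -37.2, 32.5], [-26.7, 4.4, 35.1]]
[[-79.5, -74.8, 21.7], [-54.3, -35.4, 32.7], [-29.1, 4.4, 37.0]]
```

The bar lies flat: top at about z 32.6, x from -29 to -79, right end near y -75. I'll raise the tool, close the fingers and get ready to push it home.

>>> arm_command(
  increments=[0,-0.02,-0.08,0.03,0,0,0.4,0,-0.0622,-0.1466,0.0723,0,0,0.3,0,-0.0622,-0.1466,0.0723,0,0,0,0,-0.0622,-0.1466,0.0723,0,0,0,0,-0.0622,-0.1466,0.0723,0,0,0],
)

```text
t: 7.3
position: [0.4565, 0.2322, 0.068]
tcp_rot: [0.031, 0.739, 0.672, 0.029]
ft_force: [-0.3, -0.6, -0.4]
grip_width: 0.002
grip_force: 0.0
```

```bash
python3 - <<'E'
from h import *
go(-112,0,60,0);go(-112,0,23,0)
g,J=cl("top");z=J[...,2]
k=(abs(z-33)<4)&(J[...,1]>-79)&(J[...,1]<100)&(J[...,0]<-17)&(J[...,0]>-90)
n,l,s,_=cv2.connectedComponentsWithStats(k.astype(np.uint8));i=1+np.argmax(s[1:,4]);q=J[l==i]
print(np.percentile(q,[1,50,99],axis=0).round(1).tolist(),cv2.minAreaRect(q[:,:2].astype(np.float32)))
cv2.imwrite("pics/t5.png",cv2.resize(g["pixels"][210:350,290:440],None,fx=4,fy=4,interpolation=cv2.INTER_CUBIC))
E
```

```text
t 7.3 jig mm [-96.8  42.2  68. ] zdir [ 0.085  0.001 -0.996] ydir [0.996 0.004 0.085] F [-0.3 -0.6 -0.4] w 0.002 gf 0.0
(-112, 0, 60, 0, 0) inc [-0.1405, -0.0533, 0.0222] [0.0272, -0.0002, 0.0014]
t 7.3 jig mm [-96.8  42.2  68. ] zdir [ 0.085  0.001 -0.996] ydir [0.996 0.004 0.085] F [-0.3 -0.6 -0.4] w 0.002 gf 0.0
(-112, 0, 23, 0, 0) inc [-0.1406, -0.0639, 0.1451] [0.0272, -0.0002, 0.0014]
[[-76.8, -74.0, 29.3], [-46.4, -1.6, 32.7], [-28.7, 73.8, 36.4]] ((-53.5, -0.2607879638671875), (150.05467224121094, 50.075233459472656), 89.23594665527344)
```

View pics/t5.png

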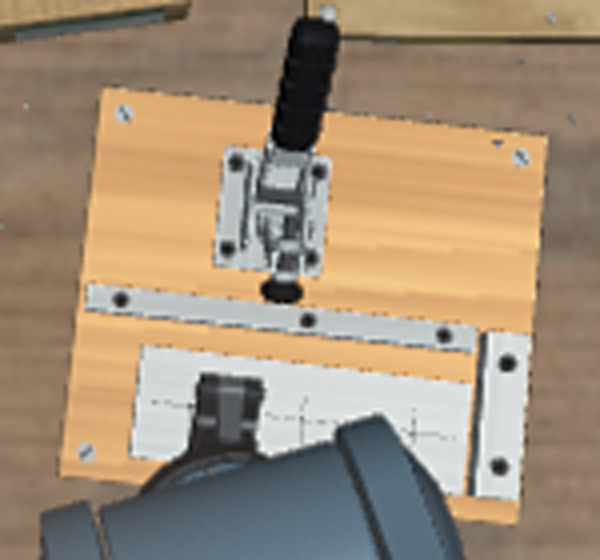

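The bar is flat with the scribed lines up at crop (300,415). It measures 150×50, centred at jig (-53.5, -0.3), so it needs +13.5 mm in x and -5 mm in y. I'll come down in front of it.

>>> arm_command(
  increments=[-0.07,-0.0533,0.0222,0.0272,0,0,0,-0.1405,-0.0533,0.0222,0.0272,0,0,0,-0.1405,-0.0533,0.0222,0.0272,0,0,0,-0.1406,-0.0639,0.1451,0.0272,0,0,0,-0.1406,-0.0639,0.1451,0.0272,0,0,0,-0.1406,-0.0639,0.1451,0.0272,0,0,0],
)

```text
t: 7.95
position: [0.4371, 0.1924, 0.0237]
tcp_rot: [-0.001, 0.74, 0.673, -0.0]
ft_force: [0.4, 0.6, 0.4]
grip_width: 0.002
grip_force: 0.0
```

```bash
python3 - <<'E'
from h import *
go(-95,0,23,0);go(-82,0,23,0)
E
```

```text
t 7.95 jig mm [-112.1    0.6   23.7] zdir [-0.002  0.001 -1.   ] ydir [ 1.     0.005 -0.002] F [0.4 0.6 0.4] w 0.002 gf 0.0
(-95, 0, 23, 0, 0) inc [-0.0024, 0.057, 0.0022] [-0.0006, -0.0003, 0.0015]
t 7.95 jig mm [-112.1    0.6   23.7] zdir [-0.002  0.001 -1.   ] ydir [ 1.     0.005 -0.002] F [0.4 0.6 0.4] w 0.002 gf 0.0
(-82, 0, 23, 0, 0) inc [-0.0026, 0.1003, 0.0022] [-0.0006, -0.0003, 0.0015]
```

>>> arm_command(
  increments=[0,0.03,0.0022,0,0,0,0,0,0.057,0.0022,0,0,0,0,0,0.068,0.0022,0,0,0,0,0,0.079,0.0022,0,0,0,0,0,0.09,0.0022,0,0,0,0,0,0.1,0.0022,0,0,0,0,0,0.1,0.0022,0,0,0,0],
)

```text
t: 8.65
position: [0.4668, 0.1898, 0.0248]
tcp_rot: [-0.002, 0.74, 0.673, -0.001]
ft_force: [-11.2, 1.2, 14.6]
grip_width: -0.002
grip_force: 7.9
```

```bash
cat >> h.py <<'E'
def bar():
    g,J=cl("top");z=J[...,2]
    k=(abs(z-33)<4)&(J[...,1]>-79)&(J[...,1]<100)&(J[...,0]<-15)&(J[...,0]>-90)
    n,l,s,_=cv2.connectedComponentsWithStats(k.astype(np.uint8));i=1+np.argmax(s[1:,4]);q=J[l==i]
    print("bar",np.percentile(q,[1,50,99],axis=0).round(1).tolist(),cv2.minAreaRect(q[:,:2].astype(np.float32)));return g
E
python3 - <<'E'
from h import *
now();bar()
E
```

```text
t 8.65 jig mm [-82.3   1.   24.8] zdir [-0.005  0.002 -1.   ] ydir [ 1.     0.004 -0.005] F [-11.2   1.2  14.6] w -0.002 gf 7.9
bar [[-70.1, 8.5, 29.3], [-36.0, 55.0, 32.5], [-21.6, 74.4, 36.3]] ((-46.26332092285156, 41.05262756347656), (67.41405487060547, 50.00893020629883), 89.44304656982422)
```

>>> arm_command(
  increments=[0,-0.01,-0.006,0,0,0,0,0,-0.01,-0.006,0,0,0,0,0,-0.01,-0.006,0,0,0,0],
)

```text
t: 9.0
position: [0.4655, 0.1895, 0.0258]
tcp_rot: [-0.0, 0.74, 0.672, 0.001]
ft_force: [0.2, -0.2, -1.1]
grip_width: -0.0
grip_force: 0.0
```

```bash
python3 - <<'E'
from h import *
go(-76,0,27)
E
```

```text
t 9.0 jig mm [-83.5   0.6  25.8] zdir [ 0.001  0.002 -1.   ] ydir [1.    0.004 0.001] F [ 0.2 -0.2 -1.1] w -0.0 gf 0.0
(-76, 0, 27, 0, 0) inc [-0.0021, 0.0251, -0.0041] [0.0004, -0.0006, 0.0013]
```

>>> arm_command(
  increments=[0,0.006,-0.002,0,0,0,0,0,0.012,-0.002,0,0,0,0,0,0.018,-0.002,0,0,0,0,0,0.025,-0.002,0,0,0,0,0,0.025,-0.002,0,0,0,0],
)

```text
t: 9.5
position: [0.4728, 0.1887, 0.0259]
tcp_rot: [-0.0, 0.74, 0.672, 0.001]
ft_force: [-2.3, 0.6, -0.8]
grip_width: 0.004
grip_force: 0.8
```

```bash
python3 - <<'E'
from h import *
now();bar()
E
```

```text
t 9.5 jig mm [-76.2   0.6  25.9] zdir [ 0.001  0.002 -1.   ] ydir [1.    0.004 0.001] F [-2.3  0.6 -0.8] w 0.004 gf 0.8
bar [[-63.9, 7.8, 29.3], [-30.1, 54.9, 32.8], [-15.4, 74.5, 36.3]] ((-40.083152770996094, 40.53091812133789), (68.56220245361328, 49.75804901123047), 89.6316146850586)
```

>>> arm_command(
  increments=[0,0.004,0,0,0,0,0,0,0.008,0,0,0,0,0,0,0.008,0,0,0,0,0],
)

```text
t: 9.85
position: [0.4738, 0.1884, 0.0258]
tcp_rot: [-0.001, 0.74, 0.673, -0.001]
ft_force: [-6.3, -0.6, 3.4]
grip_width: -0.0
grip_force: 3.5
```

```bash
python3 - <<'E'
from h import *
now();go(-100,0,26);go(-90,100,70);go(-45,105,70);go(-45,105,26)
E
```

```text
t 9.85 jig mm [-75.2   0.4  25.8] zdir [-0.003  0.001 -1.   ] ydir [ 1.     0.004 -0.003] F [-6.3 -0.6  3.4] w -0.0 gf 3.5
t 9.85 jig mm [-75.2   0.4  25.8] zdir [-0.003  0.001 -1.   ] ydir [ 1.     0.004 -0.003] F [-6.3 -0.6  3.4] w -0.0 gf 3.5
(-100, 0, 26, 0, 0) inc [-0.0009, -0.0826, -0.0006] [-0.0009, -0.0003, 0.0013]
t 9.85 jig mm [-75.2   0.4  25.8] zdir [-0.003  0.001 -1.   ] ydir [ 1.     0.004 -0.003] F [-6.3 -0.6  3.4] w -0.0 gf 3.5
(-90, 100, 70, 0, 0) inc [0.3325, -0.0482, -0.1471] [-0.0009, -0.0003, 0.0013]
t 9.85 jig mm [-75.2   0.4  25.8] zdir [-0.003  0.001 -1.   ] ydir [ 1.     0.004 -0.003] F [-6.3 -0.6  3.4] w -0.0 gf 3.5
(-45, 105, 70, 0, 0) inc [0.3485, 0.1019, -0.1475] [-0.0009, -0.0003, 0.0013]
t 9.85 jig mm [-75.2   0.4  25.8] zdir [-0.003  0.001 -1.   ] ydir [ 1.     0.004 -0.003] F [-6.3 -0.6  3.4] w -0.0 gf 3.5
(-45, 105, 26, 0, 0) inc [0.3484, 0.1023, -0.0008] [-0.0009, -0.0003, 0.0013]
```

>>> arm_command(
  increments=[0,-0.05,0,0,0,0,0,0,-0.08,-0.14,0,0,0,0,0.17,0,-0.1475,0,0,0,0,0.3485,0.1019,-0.1475,0,0,0,0,0.3485,0.1019,-0.1475,0,0,0,0,0.3485,0.1023,-0.0008,0,0,0,0,0.3485,0.1023,-0.0008,0,0,0,0,0.3485,0.1023,-0.0008,0,0,0,0],
)

```text
t: 10.65
position: [0.5151, 0.2895, 0.026]
tcp_rot: [-0.001, 0.74, 0.672, 0.0]
ft_force: [0.6, 0.2, -0.0]
grip_width: -0.001
grip_force: 0.0
```

```bash
python3 - <<'E'
from h import *
bar();go(-45,87,26);go(-45,81,26)
E
```

```text
bar [[-64.4, -74.3, 29.3], [-38.1, -34.7, 32.6], [-15.6, 11.4, 36.1]] ((-40.003108978271484, -30.311988830566406), (89.61547088623047, 49.93637466430664), 89.95438385009766)
t 10.7 jig mm [-43.1 105.4  27.4] zdir [ 0.002  0.002 -1.   ] ydir [1.    0.004 0.002] F [-0.1  0.2  0.1] w 0.004 gf 0.0
(-45, 87, 26, 0, 0) inc [-0.0613, -0.0065, 0.0046] [0.0006, -0.0007, 0.0013]
t 10.7 jig mm [-43.1 105.4  27.4] zdir [ 0.002  0.002 -1.   ] ydir [1.    0.004 0.002] F [-0.1  0.2  0.1] w 0.004 gf 0.0
(-45, 81, 26, 0, 0) inc [-0.0813, -0.0066, 0.0046] [0.0006, -0.0007, 0.0013]
```

>>> arm_command(
  increments=[-0.04,0,0.004,0,0,0,0,-0.06,0,0.004,0,0,0,0,-0.066,0,0.004,0,0,0,0,-0.072,0,0.004,0,0,0,0,-0.078,0,0.004,0,0,0,0,-0.083,0,0.004,0,0,0,0,-0.083,0,0.004,0,0,0,0],
)

```text
t: 11.4
position: [0.514, 0.2662, 0.0266]
tcp_rot: [-0.001, 0.74, 0.672, 0.003]
ft_force: [-0.3, 5.9, 3.6]
grip_width: -0.001
grip_force: 3.1
```

```bash
python3 - <<'E'
from h import *
now();bar()
E
```

```text
t 11.4 jig mm [-42.9  81.8  26.6] zdir [ 0.003  0.005 -1.   ] ydir [1.    0.004 0.003] F [-0.3  5.9  3.6] w -0.001 gf 3.1
bar [[-64.5, -78.5, 29.3], [-37.2, -53.6, 32.7], [-15.6, -22.4, 36.3]] ((-40.05281066894531, -49.024192810058594), (49.97509002685547, 59.794368743896484), 0.07546550780534744)
```

>>> arm_command(
  increments=[-0.005,0,0,0,0,0,0,-0.008,0,0,0,0,0,0,-0.008,0,0,0,0,0,0],
)

```text
t: 11.75
position: [0.514, 0.266, 0.0267]
tcp_rot: [-0.002, 0.741, 0.672, 0.005]
ft_force: [0.8, 15.3, 1.5]
grip_width: 0.004
grip_force: 7.8
```

```bash
python3 - <<'E'
from h import *
go(-45,100,26);go(-45,100,180);go(50,20,180);go(45,20,150)
E
```

```text
t 11.75 jig mm [-42.9  81.6  26.7] zdir [ 0.004  0.009 -1.   ] ydir [1.    0.003 0.004] F [ 0.8 15.3  1.5] w 0.004 gf 7.8
(-45, 100, 26, 0, 0) inc [0.0615, -0.0068, 0.003] [0.0012, -0.0029, 0.0009]
t 11.75 jig mm [-42.9  81.6  26.7] zdir [ 0.004  0.009 -1.   ] ydir [1.    0.003 0.004] F [ 0.8 15.3  1.5] w 0.004 gf 7.8
(-45, 100, 180, 0, 0) inc [0.0662, -0.0048, -0.5103] [0.0012, -0.0029, 0.0009]
t 11.75 jig mm [-42.9  81.6  26.7] zdir [ 0.004  0.009 -1.   ] ydir [1.    0.003 0.004] F [ 0.8 15.3  1.5] w 0.004 gf 7.8
(50, 20, 180, 0, 0) inc [-0.2013, 0.3111, -0.5116] [0.0012, -0.0029, 0.0009]
t 11.75 jig mm [-42.9  81.6  26.7] zdir [ 0.004  0.009 -1.   ] ydir [1.    0.003 0.004] F [ 0.8 15.3  1.5] w 0.004 gf 7.8
(45, 20, 150, 0, 0) inc [-0.2022, 0.294, -0.4116] [0.0012, -0.0029, 0.0009]
```

The bar is firmly against the end stop. I'll back off, rise and verify.

>>> arm_command(
  increments=[0.0615,0,0,0,0,0,0,0.0615,0,-0.17,0,0,0,0,0.0662,0,-0.34,0,0,0,0,0.0662,0,-0.55,0,0,0,0,0.0662,0,-0.55,0,0,0,0,0.0662,0,-0.55,0,0,0,0],
)

```text
t: 12.35
position: [0.5163, 0.2824, 0.1937]
tcp_rot: [0.001, 0.74, 0.673, 0.003]
ft_force: [0.4, -0.4, -0.1]
grip_width: 0.001
grip_force: 0.0
```

```bash
python3 - <<'E'
from h import *
g=bar()
J=cl("top")[1]
k=(J[...,0]>40)&(J[...,0]<170)&(abs(J[...,1]-20)<16)&(J[...,2]>58)&(g["pixels"].max(-1)<70);q=J[k]
print("handle",k.sum(),np.percentile(q,[2,50,98],axis=0).round(1).tolist())
for x in range(70,110,5):
    b=q[abs(q[:,0]-x)<2.5]; print(x,len(b),np.median(b[:,1:],axis=0).round(1) if len(b) else "")
go(40,20,200);go(55,20,135)
E
```

```text
bar [[-64.5, -78.6, 29.5], [-35.9, -60.8, 32.5], [-15.5, -34.8, 36.3]] ((-40.04749298095703, -54.794857025146484), (48.0058479309082, 49.81074523925781), 89.93225860595703)
handle 332 [[62.7, 11.1, 100.9], [83.4, 20.6, 134.4], [102.3, 30.2, 152.7]]
70 36 [ 19.4 114.3]
75 44 [ 20.8 120.5]
80 49 [ 21.4 129.6]
85 50 [ 21.5 137.7]
90 47 [ 21.8 145.6]
95 44 [ 20.7 150.5]
100 29 [ 22.1 149.1]
105 4 [ 22.8 147.5]
t 12.45 jig mm [-44.8  97.  188.6] zdir [-0.002  0.    -1.   ] ydir [ 1.     0.004 -0.002] F [ 0.  -0.7 -0.5] w 0.001 gf 0.0
(40, 20, 200, 0, 0) inc [-0.2577, 0.2815, -0.0387] [-0.0006, -0.0001, 0.0013]
t 12.45 jig mm [-44.8  97.  188.6] zdir [-0.002  0.    -1.   ] ydir [ 1.     0.004 -0.002] F [ 0.  -0.7 -0.5] w 0.001 gf 0.0
(55, 20, 135, 0, 0) inc [-0.2579, 0.332, 0.1779] [-0.0006, -0.0001, 0.0013]
```

```bash
cat >> h.py <<'E'
def hp(e,n=0,a=85): 
    c,s=np.cos(e),np.sin(e);h=18+n
    return 48+a*c-h*s-11,20.5,44+a*s+h*c
E
python3 - <<'E'
from h import *
print(hp(1,12));go(*hp(1.0,12)[:2],200);go(*hp(1.0,12))
E
```

```text
(np.float64(57.68156645455498), 20.5, np.float64(131.73410288471538))
t 12.45 jig mm [-44.8  97.  188.6] zdir [-0.002  0.    -1.   ] ydir [ 1.     0.004 -0.002] F [ 0.  -0.7 -0.5] w 0.001 gf 0.0
(np.float64(57.68156645455498), 20.5, 200, 0, 0) inc [-0.2563, 0.3405, -0.0388] [-0.0006, -0.0001, 0.0013]
t 12.45 jig mm [-44.8  97.  188.6] zdir [-0.002  0.    -1.   ] ydir [ 1.     0.004 -0.002] F [ 0.  -0.7 -0.5] w 0.001 gf 0.0
(np.float64(57.68156645455498), 20.5, np.float64(131.73410288471538), 0, 0) inc [-0.2563, 0.3409, 0.1888] [-0.0006, -0.0001, 0.0013]
```

>>> arm_command(
  increments=[-0.1281,0.17,-0.0388,0,0,0,0,-0.2563,0.3405,-0.0388,0,0,0,0,-0.2563,0.3405,-0.0388,0,0,0,0,-0.2563,0.3405,-0.0388,0,0,0,0,-0.2563,0.3409,0.1,0,0,0,0,-0.2563,0.3409,0.1888,0,0,0,0,-0.2563,0.3409,0.1888,0,0,0,0],
)

```text
t: 13.15
position: [0.6036, 0.1956, 0.1257]
tcp_rot: [-0.005, 0.74, 0.673, -0.005]
ft_force: [0.1, -0.7, -0.1]
grip_width: -0.002
grip_force: 0.0
```

```bash
python3 - <<'E' | grep -v "^t 1[0-9].*zzz"
from h import *
for e in(.97,.9,.8,.7,.6,.5,.4,.3,.2,.1,0,-.04):go(*hp(e))
E
```

```text
t 13.15 jig mm [ 53.2  20.4 125.7] zdir [-0.014 -0.002 -1.   ] ydir [ 1.     0.005 -0.014] F [ 0.1 -0.7 -0.1] w -0.002 gf 0.0
(np.float64(70.20251730853802), 20.5, np.float64(124.29067719465463), 0, 0) inc [0.0001, 0.0567, 0.0038] [-0.0044, 0.0005, 0.0015]
t 13.15 jig mm [ 53.2  20.4 125.7] zdir [-0.014 -0.002 -1.   ] ydir [ 1.     0.005 -0.014] F [ 0.1 -0.7 -0.1] w -0.002 gf 0.0
(np.float64(75.73696292971177), 20.5, np.float64(121.77176674720805), 0, 0) inc [0.0, 0.0753, 0.012] [-0.0044, 0.0005, 0.0015]
t 13.15 jig mm [ 53.2  20.4 125.7] zdir [-0.014 -0.002 -1.   ] ydir [ 1.     0.005 -0.014] F [ 0.1 -0.7 -0.1] w -0.002 gf 0.0
(np.float64(83.30766065831764), 20.5, np.float64(117.51598849470841), 0, 0) inc [-0.0001, 0.1007, 0.0258] [-0.0044, 0.0005, 0.0015]
t 13.15 jig mm [ 53.2  20.4 125.7] zdir [-0.014 -0.002 -1.   ] ydir [ 1.     0.005 -0.014] F [ 0.1 -0.7 -0.1] w -0.002 gf 0.0
(np.float64(90.41566754890309), 20.5, np.float64(112.52566278632453), 0, 0) inc [-0.0002, 0.1246, 0.0421] [-0.0044, 0.0005, 0.0015]
t 13.15 jig mm [ 53.2  20.4 125.7] zdir [-0.014 -0.002 -1.   ] ydir [ 1.  
[... 1260 characters left out ...]
4 -0.002 -1.   ] ydir [ 1.     0.005 -0.014] F [ 0.1 -0.7 -0.1] w -0.002 gf 0.0
(np.float64(119.77835254898929), 20.5, np.float64(70.39591538998486), 0, 0) inc [-0.0004, 0.2244, 0.1812] [-0.0044, 0.0005, 0.0015]
t 13.15 jig mm [ 53.2  20.4 125.7] zdir [-0.014 -0.002 -1.   ] ydir [ 1.     0.005 -0.014] F [ 0.1 -0.7 -0.1] w -0.002 gf 0.0
(np.float64(122.0), 20.5, np.float64(62.0), 0, 0) inc [-0.0004, 0.2322, 0.2091] [-0.0044, 0.0005, 0.0015]
t 13.15 jig mm [ 53.2  20.4 125.7] zdir [-0.014 -0.002 -1.   ] ydir [ 1.     0.005 -0.014] F [ 0.1 -0.7 -0.1] w -0.002 gf 0.0
(np.float64(122.65181708154253), 20.5, np.float64(58.5865085140337), 0, 0) inc [-0.0004, 0.2346, 0.2204] [-0.0044, 0.0005, 0.0015]
```

>>> arm_command(
  increments=[0,0,0,0,0,0,0,0,0,0,0,0,0,0],
)

```text
t: 13.35
position: [0.6096, 0.1963, 0.1349]
tcp_rot: [0.0, 0.74, 0.673, 0.002]
ft_force: [-0.2, 0.3, 1.0]
grip_width: 0.002
grip_force: 0.0
```

```bash
python3 - <<'E' | grep inc
from h import *
for e in(.97,.9,.8,.7,.6,.5,.4):go(*hp(e))
E
```

```text
(np.float64(70.20251730853802), 20.5, np.float64(124.29067719465463), 0, 0) inc [-0.0045, 0.0366, 0.0353] [0.0007, -0.0007, 0.0015]
(np.float64(75.73696292971177), 20.5, np.float64(121.77176674720805), 0, 0) inc [-0.0046, 0.0551, 0.0438] [0.0007, -0.0007, 0.0015]
(np.float64(83.30766065831764), 20.5, np.float64(117.51598849470841), 0, 0) inc [-0.0047, 0.0803, 0.058] [0.0007, -0.0007, 0.0015]
(np.float64(90.41566754890309), 20.5, np.float64(112.52566278632453), 0, 0) inc [-0.0049, 0.1039, 0.0747] [0.0007, -0.0007, 0.0015]
(np.float64(96.98996274621203), 20.5, np.float64(106.85065130695222), 0, 0) inc [-0.005, 0.1258, 0.0937] [0.0007, -0.0007, 0.0015]
(np.float64(102.96485806580603), 20.5, np.float64(100.54765689538395), 0, 0) inc [-0.0051, 0.1457, 0.1147] [0.0007, -0.0007, 0.0015]
(np.float64(108.28065432868954), 20.5, np.float64(93.67965698828722), 0, 0) inc [-0.0053, 0.1633, 0.1376] [0.0007, -0.0007, 0.0015]
```

>>> arm_command(
  increments=[-0.0045,0.0366,0.0353,0,0,0,0,-0.0046,0.0551,0.0438,0,0,0,0,-0.0047,0.0803,0.058,0,0,0,0,-0.0049,0.1039,0.0747,0,0,0,0,-0.005,0.1258,0.0937,0,0,0,0,-0.0051,0.1457,0.1147,0,0,0,0,-0.0053,0.1633,0.1376,0,0,0,0,-0.0053,0.1633,0.1376,0,0,0,0],
)

```text
t: 14.15
position: [0.6604, 0.1898, 0.0954]
tcp_rot: [0.001, 0.74, 0.672, 0.003]
ft_force: [0.2, -0.3, 2.5]
grip_width: 0.001
grip_force: 0.4
```

```bash
python3 - <<'E'
from h import *
for e in(.3,.2,.1,.03,0,-.04):go(*hp(e))
g,J=cl("side");cv2.imwrite("pics/s6.png",cv2.resize(g["pixels"][200:380,180:380],None,fx=3,fy=3))
E
```

```text
t 14.15 jig mm [110.4  20.3  95.4] zdir [ 0.006  0.003 -1.   ] ydir [1.    0.004 0.006] F [ 0.2 -0.3  2.5] w 0.001 gf 0.4
(np.float64(112.8842378557724), 20.5, np.float64(86.31527437047477), 0, 0) inc [0.0004, 0.0082, 0.0302] [0.002, -0.0009, 0.0013]
t 14.15 jig mm [110.4  20.3  95.4] zdir [ 0.006  0.003 -1.   ] ydir [1.    0.004 0.006] F [ 0.2 -0.3  2.5] w 0.001 gf 0.4
(np.float64(116.72961116219442), 20.5, np.float64(78.52809151872255), 0, 0) inc [0.0003, 0.0208, 0.0562] [0.002, -0.0009, 0.0013]
t 14.15 jig mm [110.4  20.3  95.4] zdir [ 0.006  0.003 -1.   ] ydir [1.    0.004 0.006] F [ 0.2 -0.3  2.5] w 0.001 gf 0.4
(np.float64(119.77835254898929), 20.5, np.float64(70.39591538998486), 0, 0) inc [0.0002, 0.0308, 0.0834] [0.002, -0.0009, 0.0013]
t 14.15 jig mm [110.4  20.3  95.4] zdir [ 0.006  0.003 -1.   ] ydir [1.    0.004 0.006] F [ 0.2 -0.3  2.5] w 0.001 gf 0.4
(np.float64(121.42183386501904), 20.5, np.float64(64.54151812469391), 0, 0) inc [0.0001, 0.0362, 0.1029] [0.002, -0.0009, 0.0013]
t 14.15 jig mm [110.4  20.3  95.4] zdir [ 0.006  0.003 -1.   ] ydir [1.    0.004 0.006] F [ 0.2 -0.3  2.5] w 0.001 gf 0.4
(np.float64(122.0), 20.5, np.float64(62.0), 0, 0) inc [0.0001, 0.0381, 0.1114] [0.002, -0.0009, 0.0013]
t 14.15 jig mm [110.4  20.3  95.4] zdir [ 0.006  0.003 -1.   ] ydir [1.    0.004 0.006] F [ 0.2 -0.3  2.5] w 0.001 gf 0.4
(np.float64(122.65181708154253), 20.5, np.float64(58.5865085140337), 0, 0) inc [0.0, 0.0402, 0.1228] [0.002, -0.0009, 0.0013]
```

View pics/s6.png

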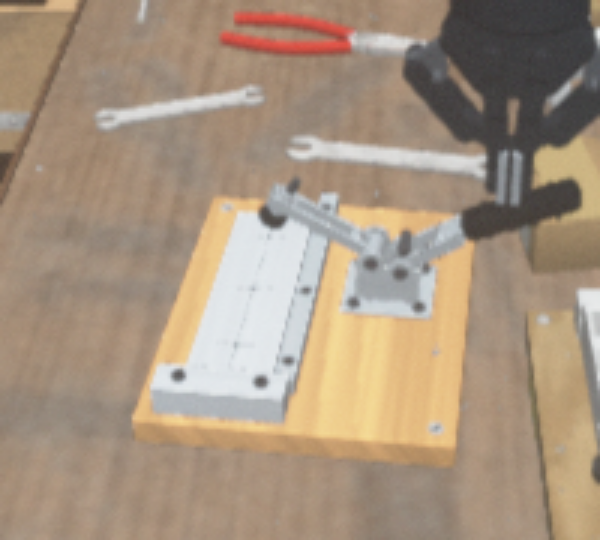

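The view shows the handle going down under the fingertips at (515,205), the foot coming onto the bar at (272,215), and the bar still home against rail and stop. I'll continue.

>>> arm_command(
  increments=[0,0.0082,0.0302,0,0,0,0,0,0.0208,0.0562,0,0,0,0,0,0.0308,0.0834,0,0,0,0,0,0.0362,0.1029,0,0,0,0,0,0.0381,0.1114,0,0,0,0,0,0.0381,0.1114,0,0,0,0],
)

```text
t: 14.8
position: [0.6729, 0.1887, 0.0626]
tcp_rot: [0.003, 0.74, 0.672, 0.004]
ft_force: [3.8, -0.3, 5.4]
grip_width: 0.003
grip_force: 2.9
```

```bash
cat >> h.py <<'E'
def handle():
    g,J=cl("side"); k=(J[...,0]>85)&(J[...,0]<190)&(abs(J[...,1]-20)<13)&(J[...,2]>48)&(J[...,2]<130)&(g["pixels"].max(-1)<75)
    q=J[k]
    for x in range(90,175,10):
        b=q[abs(q[:,0]-x)<5]
        if len(b)>4: print(x,len(b),np.percentile(b[:,2],95).round(1))
E
python3 - <<'E'
from h import *
now();handle()
E
```

```text
t 14.8 jig mm [122.9  20.5  62.6] zdir [ 0.01   0.003 -1.   ] ydir [1.    0.004 0.01 ] F [ 3.8 -0.3  5.4] w 0.003 gf 2.9
90 39 128.4
100 51 123.1
110 78 120.9
120 42 122.4
130 77 121.9
140 76 118.9
150 101 126.7
160 57 129.0
```

>>> arm_command(
  increments=[0,0,0.006,0,0,0,0,0,0,0.012,0,0,0,0,0,0,0.012,0,0,0,0],
)

```text
t: 15.15
position: [0.673, 0.1887, 0.0619]
tcp_rot: [0.002, 0.74, 0.673, 0.004]
ft_force: [-3.7, -1.9, 18.8]
grip_width: 0.006
grip_force: 9.5
```

```bash
python3 - <<'E'
from h import *
now()
E
```

```text
t 15.15 jig mm [123.   20.5  61.9] zdir [ 0.009  0.002 -1.   ] ydir [1.    0.005 0.009] F [-3.7 -1.9 18.8] w 0.006 gf 9.5
```

>>> arm_command(
  increments=[0,0,0.005,0,0,0,0,0,0,0.01,0,0,0,0,0,0,0.01,0,0,0,0],
)

```text
t: 15.45
position: [0.6732, 0.1888, 0.0617]
tcp_rot: [0.002, 0.74, 0.673, 0.003]
ft_force: [-11.3, -4.7, 31.7]
grip_width: -0.0
grip_force: 16.1
```

```bash
python3 - <<'E'
from h import *
now()
E
```

```text
t 15.45 jig mm [123.1  20.6  61.7] zdir [ 0.008  0.002 -1.   ] ydir [1.    0.005 0.008] F [-11.3  -4.7  31.7] w -0.0 gf 16.1
```

That is a hard stop, at the fully-down height of z ≈ 62. I'll lift away and check.

>>> arm_command(
  increments=[0,0,-0.05,0,0,0,0,0,0,-0.2,0,0,0,0,0,0,-0.35,0,0,0,0,0,0,-0.45,0,0,0,0,0,0,-0.45,0,0,0,0,0,0,-0.45,0,0,0,0],
)

```text
t: 16.05
position: [0.6692, 0.1886, 0.1883]
tcp_rot: [0.0, 0.74, 0.673, 0.001]
ft_force: [0.5, 0.1, 0.4]
grip_width: -0.001
grip_force: 0.0
```

```bash
python3 - <<'E'
from h import *
now()
for n in("side","top"):
    g,J=cl(n);k=(J[...,0]>90)&(J[...,0]<180)&(abs(J[...,1]-20)<9)&(J[...,2]>50)&(J[...,2]<110);q=J[k]
    for x in range(100,171,15):
        b=q[abs(q[:,0]-x)<5,2]; print(n,x,len(b),np.median(b).round(1) if len(b) else "")
    k=(abs(J[...,2]-33)<4)&(J[...,1]>-79)&(J[...,1]<100)&(J[...,0]<-17)&(J[...,0]>-90);q=J[k];print(n,"bar",np.percentile(q,[1,50,99],axis=0).round(1).tolist())
    cv2.imwrite(f"pics/{n}9.png",g["pixels"])
cv2.imwrite("pics/s9c.png",cv2.resize(cv2.imread("pics/side9.png")[200:380,180:380],None,fx=3,fy=3))
E
```

```text
t 16.05 jig mm [119.2  20.  188.3] zdir [ 0.002  0.002 -1.   ] ydir [1.    0.004 0.002] F [0.5 0.1 0.4] w -0.001 gf 0.0
side 100 40 60.5
side 115 44 61.3
side 130 33 61.4
side 145 48 61.3
side 160 40 61.0
side bar [[-62.3, -73.5, 30.4], [-42.4, -18.9, 32.6], [-17.5, 69.1, 35.2]]
top 100 2 55.4
top 115 0 
top 130 0 
top 145 0 
top 160 0 
top bar [[-64.4, -37.8, 29.3], [-43.0, 15.7, 32.6], [-17.4, 69.9, 36.5]]
```

View pics/s9c.png

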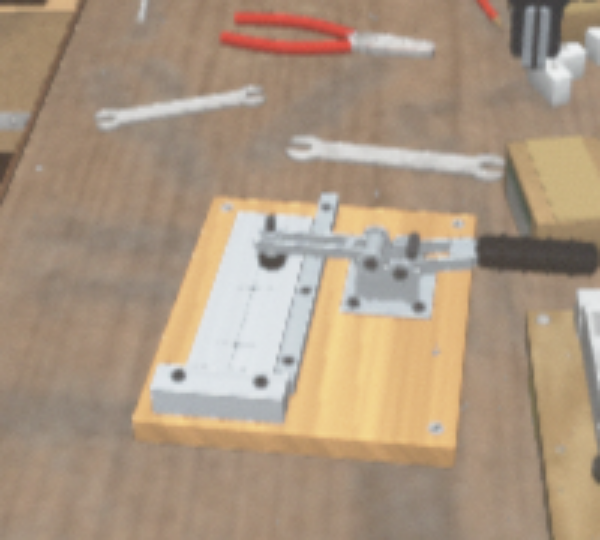

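The handle is level (z ≈ 61 along its whole length) and the foot is on the bar at (272,260). The bar is flat: left end at y ≈ 70, so the right end is at about -80; front edge at x ≈ -64.5, so it is against the rail. The robot is clear.

```bash
python3 -c "
from cell import finish_job
print(finish_job())"
```

```text
the job is handed in; nothing more can be done
None
```

The job is handed in: the bar lies flat, scribed face up, against the rail and end stop with the clamp handle fully down; the clamp's force on the bar was not measured, and the judge's verdict was not shown.

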